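# Find the rocking corner of the jig plate and press its shim flat

### The job

One corner of the aluminium jig plate rocks when it is pressed. With closed fingertips press down on the blue dots at the plate's corners until you have found the corner that gives and pushed it down to its stop, let go, then press the yellow shim beside that corner down flat and move clear. Leave the other three shims standing up, do not lift or shift the plate, and leave everything else where it is.

Things in the scene. Friction and masses are not known exactly. Their poses are not given: they have to be found in the camera images.
- bed: Fixed dark steel bed of the jig on the red bench, 210 x 370 x 10 mm, top face 10 mm above the bench. Origin: centre of its underside, on the bench; its y axis runs along the 370 mm side, its x axis along the 210 mm side. Hinged to it, fixed in place, are the four yellow shims, two beyond each end of the plate.
- plate: Loose aluminium jig plate, 180 (x) x 220 (y) x 12 mm, about 1.5 kg, level on four hidden feet, underside 30 mm above the bench. Origin: centre of underside, axes as the bed's. Three feet are rigid; one, at a random corner, is springy: above 3 N on its dot the plate rocks down there, about 4 mm to a stop reached at about 6 N, and comes back up when let go. Middle: rubber ring, two 14 mm pins.
- corner_1 (a point): Blue dot, 24 mm across, on the top face of the plate at its -x, +y corner: the place to press. The point is the dot's centre, at the surface, 42 mm above the bench when the plate is level. It lies 60 mm in x and 78 mm in y from the plate's centre. Its shim is shim_1.
- shim_1 (a joint): Angle (rad) of the yellow shim beside corner_1: 0 = flat, its stop; starts up at 0.45 to 0.6. Leaf 30 mm wide, 4 mm thick, on a stiff friction hinge parallel to the bed's x, 120 mm from the bed's centre in y, 27.5 mm above the bench. It runs 55 mm from the hinge away from the plate (+y); a hidden 24 mm toe swings up under the plate corner as the leaf goes down. It stays where left.
- shim_1_spot (a point): Centre of the black dot (22 mm across) on the upper face of the leaf of shim_1, 42 mm from its hinge, moving with it: the place to press, straight down, 3 to 4 N. 30 mm above the bench when the shim is flat, about 50 mm when it stands up.
- corner_2 (a point): Blue dot, 24 mm across, on the top face of the plate at its +x, +y corner: the place to press. The point is the dot's centre, at the surface, 42 mm above the bench when the plate is level. It lies 60 mm in x and 78 mm in y from the plate's centre. Its shim is shim_2.
- shim_2 (a joint): Angle (rad) of the yellow shim beside corner_2: 0 = flat, its stop; starts up at 0.45 to 0.6. Leaf 30 mm wide, 4 mm thick, on a stiff friction hinge parallel to the bed's x, 120 mm from the bed's centre in y, 27.5 mm above the bench. It runs 55 mm from the hinge away from the plate (+y); a hidden 24 mm toe swings up under the plate corner as the leaf goes down. It stays where left.
- shim_2_spot (a point): Centre of the black dot (22 mm across) on the upper face of the leaf of shim_2, 42 mm from its hinge, moving with it: the place to press, straight down, 3 to 4 N. 30 mm above the bench when the shim is flat, about 50 mm when it stands up.
- corner_3 (a point): Blue dot, 24 mm across, on the top face of the plate at its +x, -y corner: the place to press. The point is the dot's centre, at the surface, 42 mm above the bench when the plate is level. It lies 60 mm in x and 78 mm in y from the plate's centre. Its shim is shim_3.
- shim_3 (a joint): Angle (rad) of the yellow shim beside corner_3: 0 = flat, its stop; starts up at 0.45 to 0.6. Leaf 30 mm wide, 4 mm thick, on a stiff friction hinge parallel to the bed's x, 120 mm from the bed's centre in y, 27.5 mm above the bench. It runs 55 mm from the hinge away from the plate (-y); a hidden 24 mm toe swings up under the plate corner as the leaf goes down. It stays where left.
- shim_3_spot (a point): Centre of the black dot (22 mm across) on the upper face of the leaf of shim_3, 42 mm from its hinge, moving with it: the place to press, straight down, 3 to 4 N. 30 mm above the bench when the shim is flat, about 50 mm when it stands up.
- corner_4 (a point): Blue dot, 24 mm across, on the top face of the plate at its -x, -y corner: the place to press. The point is the dot's centre, at the surface, 42 mm above the bench when the plate is level. It lies 60 mm in x and 78 mm in y from the plate's centre. Its shim is shim_4.
- shim_4 (a joint): Angle (rad) of the yellow shim beside corner_4: 0 = flat, its stop; starts up at 0.45 to 0.6. Leaf 30 mm wide, 4 mm thick, on a stiff friction hinge parallel to the bed's x, 120 mm from the bed's centre in y, 27.5 mm above the bench. It runs 55 mm from the hinge away from the plate (-y); a hidden 24 mm toe swings up under the plate corner as the leaf goes down. It stays where left.
- shim_4_spot (a point): Centre of the black dot (22 mm across) on the upper face of the leaf of shim_4, 42 mm from its hinge, moving with it: the place to press, straight down, 3 to 4 N. 30 mm above the bench when the shim is flat, about 50 mm when it stands up.
- valve: grey plastic valve body, round, 44 mm across and 36 mm high, standing loose in the rubber ring at the middle of the plate; origin at the centre of its underside. To be left alone.
- spacer: brass round spacer, 24 mm across and 18 mm high, standing loose on the bed between the two shims at its +y end; origin at the centre of its underside. To be left alone.
- gauge: small steel block, 26 x 34 x 16 mm, lying loose on the bed between the two shims at its -y end; origin at the centre of its underside. To be left alone.
- driver: screwdriver, yellow handle, 170 mm long, lying on the bench; origin at the centre of its underside, half-way along it. To be left alone.
- jar: white jar with grey cap, 60 mm across and 70 mm high, on the bench; origin at the centre of its underside. To be left alone.
- cup: open steel cup, 72 mm across and 75 mm high, on the bench; origin at the centre of its underside. To be left alone.

How it is judged:
By the outcome, as a careful person would: the job done as asked, in the order asked, and still so for the second after the job is handed in, with the robot touching nothing.
It also fails if it takes over 58 s, if anything falls off the work surface, if the arm or the gripper's body presses on something with over 40 N, if the wrist force passes 120 N, or if a joint passes its speed limit or range.

### The arm

A 6-joint arm with a two-finger parallel gripper is mounted at the origin on the work surface. World frame = base frame: x ahead of the robot, y to its left, z up, the work surface at z = 0. Lengths are in m, angles in rad, forces in N, time in s.
With the tool pointing down it reaches from about 0.35 to 0.725 m from the base axis. Payload 4.3 kg.
Tool frame: the origin (TCP) lies on the front face of the gripper's body, between the roots of the fingers; the fingertips stand 73 mm ahead of it and the grasp point (between the pads) lies 54 mm ahead of it (bot.finger_overhang is the y of the fingertips in the tool frame, in m); y points along the fingers, z is the direction in which the jaws open and shut, and the axes are right-handed (so a half turn about y gives the same grasp; the last joint's range is limited). The gripper opens to 85 mm and grips with 20 to 120 N. Pads are 22 mm wide; open, the fingers measure 114 mm over their backs; the gripper's body (76 mm by 85 mm) begins 54 mm behind the grasp point. The pads swing forward as they close: fully open they stand 13 mm farther back than shut.
Start: joints at [-1.273, 0.377, 0.081, 1.274, 0, 1.46], TCP at [0.228, -0.528, 0.304] pointing down, gripper open.
Joint ranges: [-2.72, 2.72], [-0.84, 1.66], [-1.02, 1.22], [-1.77, 2.12], [-1.37, 1.28], [-3.14, 3.14]. Speed limits (rad/s): [2.57, 2.57, 3.14, 3.14, 3.14, 3.14].

### API

Orientations are given as [roll, pitch, yaw] about the fixed x, y, z axes, in that order (R = Rz(yaw) Ry(pitch) Rx(roll)).
In Python, from station import monitor, viewer, bot, spotter gives the robot as it stands.
- The arm moves only by the shell command python3 -m jog 'ROWS'. ROWS is JSON, a list of rows, each an object with "delta_rot": the turn, a rotation vector about the tool's x, y, z in units of 5 degrees (1.0 is 5 degrees), a list of three; "dp": the shift along the tool's x, y, z in cm, a list of three; "claw": the finger opening in cm, from 0 to 8.54. In form: [{"delta_rot": [ax, ay, az], "dp": [dx, dy, dz], "claw": claw}, ...]. A call has 1 to 12 rows; each row shifts and turns the commanded pose from where the row before left it, along the tool's axes as they then stand; what a row does not reach is not made up. A row lasts 1/10 s, in which the tool goes at most 50 mm and 8.59 degrees, less where a joint would pass 70% of its speed; a pose out of reach is approached as far as the arm can. A call is refused whole if a number of a shift passes 5 or a number of a turn 1, either way. A call with a gripper value outside its range is refused whole. The fingers move at their own pace and stop on an object; the grip force is fixed at half the most. Time passes only in rows, so rows that do not move let the fingers close. It gives the time, the measured TCP pose, the force and the opening at its end, in the units of the state.
- monitor.sense(): the state, without advancing time (a new reading comes with each control period).
- viewer.read_camera(name): name is "scene" or "top" or "wrist"; returns a dict with "image" (420x560x3 uint8, blue, green, red), "mtx" (3x3 intrinsics, pixels), "T" (4x4, takes a point from camera to world coordinates); the wrist camera has in their place "mount" (4x4, takes a point from camera to tool coordinates, whose origin is the TCP and whose axes are the tool frame's). Camera axes: x right, y up, looking along -z (the intrinsics and any distortion apply to the point x, -y, -z); pixel columns grow to the right and rows downward; lengths in m; the calibration is good to about 2 mm. A picture is of the moment at which its call begins: read the wrist's pose just before it. There is no depth.
- bot.finish_job(): hands the job in, once; it reports no verdict.
Trained networks look in a picture, given as the dict that the camera call returned (one of the last four; its "shot" number tells which), for a name from the list of things; names that differ only in an ending like _2 or _b are one class to them, and where a whole thing is asked for, a point or a joint stands for the part that bears it (a point fixed in the world has none). Each returns a list of dicts, best first, with "score" (0 to 1); they miss things now and then, are a little off and sometimes report something else, mostly with a low value. They report only what shows in the picture. A call takes as long as a camera call.
- spotter.search_frame(label, picture): "xyz" ([x, y, z] in m, in world coordinates, good to about 4 mm: the middle of the surface that is visible of it).
- spotter.regions_of(label, picture): "pixels" (420x560 bool, what is visible of it).
The state is a dict: "time_s": time; "joint_pos": joint angles; "qd": joint speeds; "joint_torque": joint torques, N m; "position": TCP position; "tcp_rot": TCP orientation; "force": force on the tool from outside, world axes, zero at the start; "moment": the same for the moment, N m; "gripper_width": finger opening in m.
Only numpy, scipy, OpenCV 4.12 (cv2) and the standard library are available. Lean on these libraries where they do the work, as an engineer would, in place of code of your own. Each camera call takes 0.05 s, during which the arm holds its last target.

## Working session

There is one attempt and no reset: what is moved stays moved. The work goes in short steps, Python scripts to look and compute and a shell command to move; the robot and the scene stay as the last step left them, time stands still between calls to the robot, and variables do not carry over. Pictures are saved under pics/ and viewed, and the job is handed in when it is done.

```bash
ls; mkdir -p pics; python3 - <<'E'
from station import monitor, viewer, bot, spotter
import cv2
print(monitor.sense()); print(bot.finger_overhang)
for n in("scene","top"):
    p=viewer.read_camera(n); cv2.imwrite(f"pics/{n}0.png",p["image"])
    for l in ("corner_1","shim_1_spot","plate","valve","bed") if n=="top" else ("corner_1","shim_1_spot"):
        for d in spotter.search_frame(l,p): print(n,l,d["score"],d["xyz"])
E
```

```text
pics
{'time_s': 0.0, 'joint_pos': array([-1.27333527e+00,  3.78074005e-01,  7.96404138e-02,  1.27437923e+00,
       -2.26402120e-05,  1.46051573e+00]), 'qd': array([ 2.44047277e-06,  3.16354233e-04, -1.63965312e-03,  2.01878896e-03,
        6.57755958e-04, -1.81657138e-03]), 'joint_torque': array([-4.91193769e-04, -4.63608849e+01,  2.69872123e+01,  2.07855063e-02,
       -1.38320120e-04,  6.35614494e-07]), 'position': array([ 0.22787352, -0.52737926,  0.30296008]), 'tcp_rot': array([-1.57280306e+00,  1.99426712e-04, -2.73385117e+00]), 'force': array([-0.4875358 ,  0.72242519, -0.04663727]), 'moment': array([-0.0686645 , -0.00731665,  0.01924166]), 'gripper_width': 0.0850492161683269}
0.0726
scene corner_1 0.55 [0.5751, 0.0774, 0.0396]
scene shim_1_spot 0.77 [0.5213, 0.2217, 0.0462]
top corner_1 0.84 [0.546, 0.0765, 0.0417]
top shim_1_spot 0.65 [0.5185, 0.227, 0.0401]
top plate 0.83 [0.5482, 0.0761, 0.0415]
top valve 0.88 [0.5434, 0.0736, 0.0651]
top valve 0.29 [0.5454, 0.072, 0.0376]
top valve 0.22 [0.5801, 0.2253, 0.0251]
top bed 0.76 [0.537, 0.0672, 0.0106]
top bed 0.55 [0.3487, -0.3993, 0.0244]
```

View pics/scene0.png

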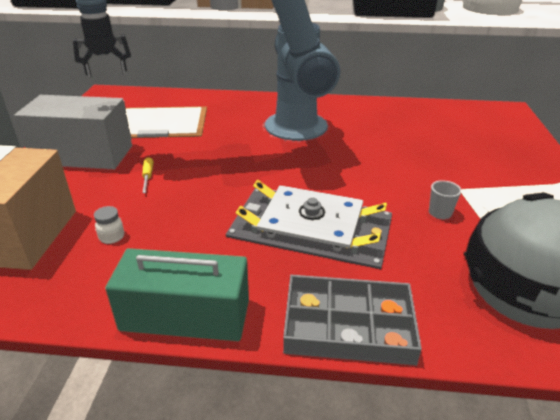

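View pics/top0.png

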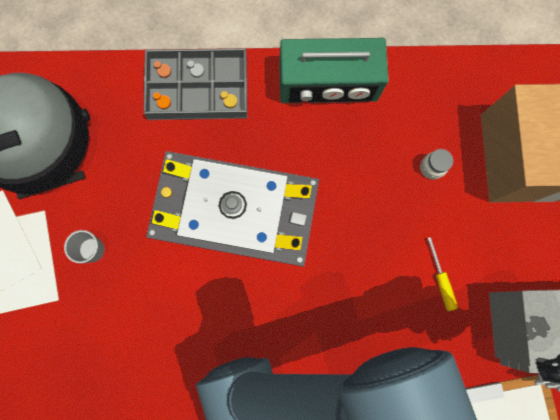

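```bash
cat > h.py <<'E'
from station import monitor, viewer, bot, spotter
import cv2, numpy as np
from scipy.spatial.transform import Rotation as R
def ray(p,u,v,z,T=None):
    T=p["T"] if T is None else T
    d=np.array([*cv2.undistortPoints(np.array([[[u,v]]],float),p["mtx"],None)[0,0],1.]);d=T[:3,:3]@np.array([d[0],-d[1],-1.])
    o=T[:3,3]; return o+d*(z-o[2])/d[2]
def blobs(img,kind,amin=15):
    h=cv2.cvtColor(img,cv2.COLOR_BGR2HSV)
    m=cv2.inRange(h,(100,120,60),(130,255,255)) if kind=="blue" else cv2.inRange(h,(22,150,100),(35,255,255))
    n,l,s,c=cv2.connectedComponentsWithStats(m)
    return [(s[i,4],c[i]) for i in range(1,n) if s[i,4]>=amin]
def go(target):
    """delta in tool axes cm from measured TCP"""
    s=monitor.sense(); Rt=R.from_euler("xyz",s["tcp_rot"]).as_matrix()
    return 100*Rt.T@(np.array(target)-s["position"])
E
python3 - <<'E'
from h import *
p=viewer.read_camera("top"); print(p.keys())
pts=[]
for a,c in blobs(p["image"],"blue"):
    w=ray(p,*c,.042); print(a,c.round(1),w.round(4)); pts.append(w)
for a,c in blobs(p["image"],"y"): print("y",a,c.round(1),ray(p,*c,.045).round(4))
s=monitor.sense(); print(R.from_euler("xyz",s["tcp_rot"]).as_matrix().round(3))
b=p["image"]; cv2.imwrite("pics/crop.png",cv2.resize(b[140:280,130:340],None,fx=3.8,fy=3.8,interpolation=cv2.INTER_CUBIC))
p=viewer.read_camera("scene")
for a,c in blobs(p["image"],"blue"):
    w=ray(p,*c,.042); print("s",a,c.round(1),w.round(4))
E
```

```text
dict_keys(['image', 'mtx', 'T', 'shot'])
61 [204.  173.2] [0.6241 0.1385 0.042 ]
60 [271.  185.5] [ 0.5921 -0.0145  0.042 ]
63 [193.2 224.2] [0.5065 0.1627 0.042 ]
62 [261.3 236.7] [0.4746 0.0102 0.042 ]
y 131 [228.8  99.1] [0.8009 0.0797 0.045 ]
y 304 [177.8 169. ] [0.6345 0.1979 0.045 ]
y 279 [296.5 190.7] [ 0.5781 -0.0722  0.045 ]
y 72 [166.3 192. ] [0.5811 0.2235 0.045 ]
y 314 [166.5 219.5] [0.518  0.2222 0.045 ]
y 287 [287.2 241.7] [ 0.4617 -0.0476  0.045 ]
y 404 [446.4 291.4] [ 0.3432 -0.3975  0.045 ]
[[-0.918 -0.     0.397]
 [-0.397  0.    -0.918]
 [ 0.    -1.    -0.   ]]
s 15 [287.7 193.1] [0.4712 0.0116 0.042 ]
s 18 [347.8 203.9] [0.5033 0.164  0.042 ]
s 23 [273.1 220.4] [ 0.5894 -0.0133  0.042 ]
s 26 [338.3 233. ] [0.6207 0.14   0.042 ]
```

View pics/crop.png

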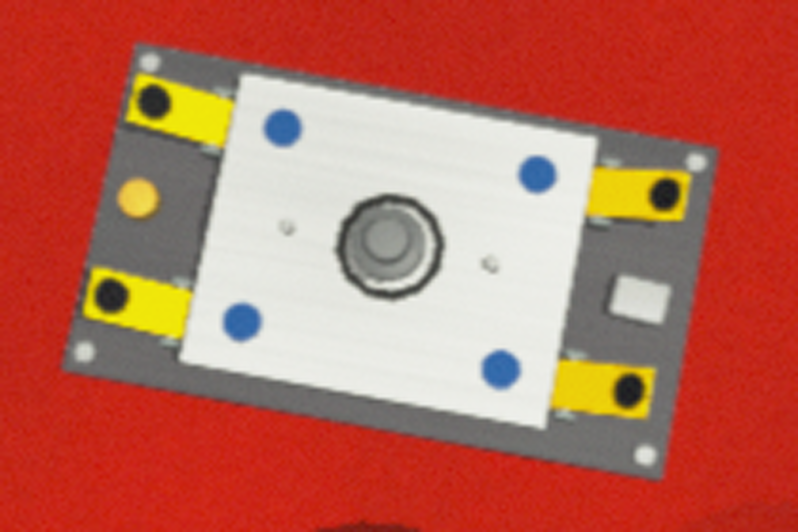

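```bash
python3 -m jog '[{"delta_rot":[0,-1,0],"dp":[0,0,0],"claw":0},{"delta_rot":[0,-1,0],"dp":[0,0,0],"claw":0},{"delta_rot":[0,-1,0],"dp":[0,0,0],"claw":0},{"delta_rot":[0,-1,0],"dp":[0,0,0],"claw":0},{"delta_rot":[0,-1,0],"dp":[0,0,0],"claw":0},{"delta_rot":[0,-1,0],"dp":[0,0,0],"claw":0},{"delta_rot":[0,-1,0],"dp":[0,0,0],"claw":0},{"delta_rot":[0,-1,0],"dp":[0,0,0],"claw":0},{"delta_rot":[0,-1,0],"dp":[0,0,0],"claw":0},{"delta_rot":[0,-1,0],"dp":[0,0,0],"claw":0},{"delta_rot":[0,-1,0],"dp":[0,0,0],"claw":0},{"delta_rot":[0,0,0],"dp":[0,0,0],"claw":0}]'
python3 - <<'E'
from h import *
s=monitor.sense();print(s["tcp_rot"],s["position"],s["gripper_width"])
print(go([.4735,.0105,.2]))
E
```

```text
time_s: 1.75
position: [0.2281, -0.5279, 0.304]
tcp_rot: [-1.571, -0.0, -1.774]
force: [0.2, -0.2, 0.6]
gripper_width: -0.0002
[-1.57070999e+00 -1.45917637e-04 -1.77403310e+00] [ 0.22807792 -0.527883    0.30395221] -0.00017853297709963375
[-57.68534971  10.3879408   13.16944205]
```

```bash
python3 -m jog '[{"delta_rot":[0,0,0],"dp":[-4.4,0,1],"claw":0},{"delta_rot":[0,0,0],"dp":[-4.4,0,1],"claw":0},{"delta_rot":[0,0,0],"dp":[-4.4,0,1],"claw":0},{"delta_rot":[0,0,0],"dp":[-4.4,0,1],"claw":0},{"delta_rot":[0,0,0],"dp":[-4.4,0,1],"claw":0},{"delta_rot":[0,0,0],"dp":[-4.4,0,1],"claw":0},{"delta_rot":[0,0,0],"dp":[-4.4,0,1],"claw":0},{"delta_rot":[0,0,0],"dp":[-4.4,0,1],"claw":0},{"delta_rot":[0,0,0],"dp":[-4.4,0,1],"claw":0},{"delta_rot":[0,0,0],"dp":[-4.4,0,1],"claw":0},{"delta_rot":[0,0,0],"dp":[-4.4,0,1],"claw":0},{"delta_rot":[0,0,0],"dp":[0,0,0],"claw":0}]'
python3 - <<'E'
from h import *
print(go([.4735,.0105,.125]))
E
```

```text
time_s: 2.95
position: [0.4348, -0.0718, 0.3041]
tcp_rot: [-1.57, 0.002, -1.768]
force: [-0.8, -0.7, 0.8]
gripper_width: 0.0
[-8.79534181 17.93024096  2.16681666]
```

```bash
python3 -m jog '[{"delta_rot":[0,0,0],"dp":[-3,0,0.8],"claw":0},{"delta_rot":[0,0,0],"dp":[-3,2,0.7],"claw":0},{"delta_rot":[0,0,0],"dp":[-2.8,4,0.7],"claw":0},{"delta_rot":[0,0,0],"dp":[0,4,0],"claw":0},{"delta_rot":[0,0,0],"dp":[0,0,0],"claw":0},{"delta_rot":[0,0,0],"dp":[0,0,0],"claw":0}]'
python3 - <<'E'
from h import *
s=monitor.sense()
p=viewer.read_camera("wrist"); cv2.imwrite("pics/w1.png",p["image"])
T=np.eye(4);T[:3,:3]=R.from_euler("xyz",s["tcp_rot"]).as_matrix();T[:3,3]=s["position"];T=T@p["mount"]
for a,c in blobs(p["image"],"blue"): print(a,c.round(1),ray(p,*c,.042,T).round(4))
print(s["force"],go([.4735,.0105,.125]))
E
```

```text
time_s: 3.55
position: [0.472, 0.0052, 0.2041]
tcp_rot: [-1.573, -0.001, -1.775]
force: [0.1, 0.3, 0.6]
gripper_width: 0.0002
919 [277.2 203.8] [0.4741 0.0117 0.042 ]
927 [463.2 203.9] [ 0.5914 -0.0128  0.042 ]
[0.08156943 0.30962754 0.57679742] [-0.55328338  8.03998348 -0.09959985]
```

View pics/w1.png

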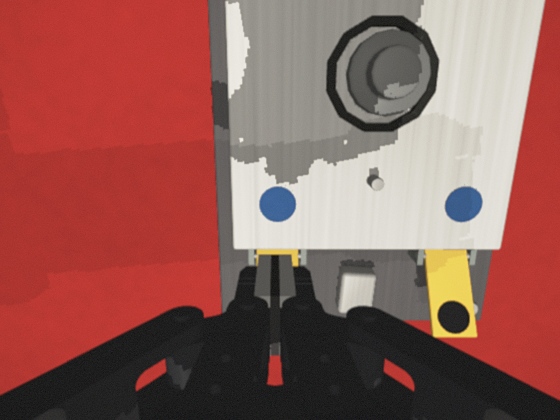

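```bash
python3 -m jog '[{"delta_rot":[0,0,0],"dp":[-0.6,3.5,0],"claw":0},{"delta_rot":[0,0,0],"dp":[0,3,0],"claw":0},{"delta_rot":[0,0,0],"dp":[0,1.7,0],"claw":0},{"delta_rot":[0,0,0],"dp":[0,0,0],"claw":0},{"delta_rot":[0,0,0],"dp":[0,0,0],"claw":0}]'
python3 - <<'E'
from h import *
print(go([.4741,.0115,.1146]),monitor.sense()["force"])
E
```

```text
time_s: 4.1
position: [0.4755, 0.0109, 0.124]
tcp_rot: [-1.568, 0.0, -1.775]
force: [-0.1, -0.7, 0.3]
gripper_width: 0.0003
[-0.03529337  0.93528527 -0.15244063] [-0.12377776 -0.69022752  0.28344667]
```

```bash
python3 -m jog '[{"delta_rot":[0,0,0],"dp":[0,0.4,-0.1],"claw":0},{"delta_rot":[0,0,0],"dp":[0,0.3,0],"claw":0},{"delta_rot":[0,0,0],"dp":[0,0,0],"claw":0},{"delta_rot":[0,0,0],"dp":[0,0,0],"claw":0}]'
for i in 1 2 ; do python3 -m jog '[{"delta_rot":[0,0,0],"dp":[0,0.1,0],"claw":0},{"delta_rot":[0,0,0],"dp":[0,0,0],"claw":0}]' | grep -E "posi|force"; done
```

```text
time_s: 4.5
position: [0.4731, 0.0118, 0.1152]
tcp_rot: [-1.57, -0.0, -1.774]
force: [-0.6, -0.5, -0.3]
gripper_width: 0.0
position: [0.4732, 0.0118, 0.1146]
force: [-1.6, 0.3, 6.3]
position: [0.4732, 0.0118, 0.1145]
force: [-4.8, 0.4, 15.9]
```

```bash
python3 -m jog '[{"delta_rot":[0,0,0],"dp":[0,-0.7,0],"claw":0},{"delta_rot":[0,0,0],"dp":[0,-1.2,0],"claw":0},{"delta_rot":[0,0,0],"dp":[0,0,4],"claw":0},{"delta_rot":[0,0,0],"dp":[0,0,4],"claw":0},{"delta_rot":[0,0,0],"dp":[0,0,4],"claw":0},{"delta_rot":[0,0,0],"dp":[0,0,0],"claw":0},{"delta_rot":[0,0,0],"dp":[0,0,0],"claw":0}]'
python3 - <<'E'
from h import *
print(go([.5910,-.0133,.1146]),monitor.sense()["force"])
E
```

```text
time_s: 5.6
position: [0.5909, -0.0125, 0.1315]
tcp_rot: [-1.571, -0.0, -1.774]
force: [-0.1, 0.2, -0.2]
gripper_width: 0.0001
[0.07157266 1.68890851 0.02920771] [-0.11097737  0.18398783 -0.23896009]
```

```bash
python3 -m jog '[{"delta_rot":[0,0,0],"dp":[0.1,1,0],"claw":0},{"delta_rot":[0,0,0],"dp":[0,0.6,0],"claw":0},{"delta_rot":[0,0,0],"dp":[0,0,0],"claw":0},{"delta_rot":[0,0,0],"dp":[0,0,0],"claw":0}]'
for i in 1 2 ; do python3 -m jog '[{"delta_rot":[0,0,0],"dp":[0,0.1,0],"claw":0},{"delta_rot":[0,0,0],"dp":[0,0,0],"claw":0}]' | grep -E "posi|force"; done
```

```text
time_s: 6.0
position: [0.5889, -0.0131, 0.1153]
tcp_rot: [-1.572, -0.0, -1.774]
force: [0.2, -0.5, 0.4]
gripper_width: 0.0002
position: [0.5899, -0.0133, 0.1148]
force: [0.1, -0.1, -0.1]
position: [0.59, -0.0133, 0.1146]
force: [-1.5, -0.3, 6.6]
```

```bash
python3 -m jog '[{"delta_rot":[0,0,0],"dp":[0,0.05,0],"claw":0},{"delta_rot":[0,0,0],"dp":[0,0,0],"claw":0}]' | grep -E "posi|force"; python3 -m jog '[{"delta_rot":[0,0,0],"dp":[0,-0.7,0],"claw":0},{"delta_rot":[0,0,0],"dp":[0,-1.2,0],"claw":0},{"delta_rot":[0,0,0],"dp":[-4,-2,0],"claw":0},{"delta_rot":[0,0,0],"dp":[-4,-2,0],"claw":0},{"delta_rot":[0,0,0],"dp":[-4,2,0],"claw":0},{"delta_rot":[0,0,0],"dp":[-3.6,2,0],"claw":0},{"delta_rot":[0,0,0],"dp":[0,0,0],"claw":0},{"delta_rot":[0,0,0],"dp":[0,0,0],"claw":0}]'
python3 - <<'E'
from h import *
print(go([.6225,.1395,.1146]),monitor.sense()["force"])
E
```

```text
position: [0.59, -0.0133, 0.1146]
force: [-4.7, 0.7, 9.4]
time_s: 7.4
position: [0.6214, 0.14, 0.1322]
tcp_rot: [-1.571, -0.001, -1.772]
force: [-0.3, -0.4, -0.5]
gripper_width: -0.0002
[0.02518926 1.76356847 0.1146484 ] [-0.25394549 -0.4054213  -0.54629178]
```

Corners 4 and 3 are rigid (9 N or more with no sink). Now corner 2.

```bash
python3 -m jog '[{"delta_rot":[0,0,0],"dp":[0,1,0.1],"claw":0},{"delta_rot":[0,0,0],"dp":[0,0.7,0],"claw":0},{"delta_rot":[0,0,0],"dp":[0,0,0],"claw":0},{"delta_rot":[0,0,0],"dp":[0,0,0],"claw":0}]'
for i in 1 2 ; do python3 -m jog '[{"delta_rot":[0,0,0],"dp":[0,0.1,0],"claw":0},{"delta_rot":[0,0,0],"dp":[0,0,0],"claw":0}]' | grep -E "posi|force"; done
```

```text
time_s: 7.8
position: [0.6225, 0.1383, 0.1153]
tcp_rot: [-1.571, -0.0, -1.775]
force: [-0.3, -0.1, -0.1]
gripper_width: -0.0002
position: [0.6228, 0.1389, 0.1147]
force: [-0.1, -1.0, -0.1]
position: [0.6228, 0.139, 0.1139]
force: [-0.6, -1.5, 4.9]
```

```bash
for i in 1 2 3; do python3 -m jog '[{"delta_rot":[0,0,0],"dp":[0,0.1,0],"claw":0},{"delta_rot":[0,0,0],"dp":[0,0,0],"claw":0}]' | grep -E "posi|force"; done
```

```text
position: [0.6229, 0.1391, 0.1129]
force: [-1.3, -1.8, 6.6]
position: [0.623, 0.1391, 0.112]
force: [-1.7, -2.7, 7.2]
position: [0.6231, 0.1391, 0.1112]
force: [-1.6, -1.5, 7.4]
```

```bash
for i in 1 2 ; do python3 -m jog '[{"delta_rot":[0,0,0],"dp":[0,0.1,0],"claw":0},{"delta_rot":[0,0,0],"dp":[0,0,0],"claw":0}]' | grep -E "posi|force"; done
```

```text
position: [0.6231, 0.1392, 0.1106]
force: [-1.7, -1.1, 8.4]
position: [0.6231, 0.1392, 0.1104]
force: [-3.8, -1.8, 13.2]
```

```bash
python3 -m jog '[{"delta_rot":[0,0,0],"dp":[0,-0.3,0],"claw":0},{"delta_rot":[0,0,0],"dp":[0,-0.4,0],"claw":0},{"delta_rot":[0,0,0],"dp":[0,-1.5,0],"claw":0},{"delta_rot":[0,0,0],"dp":[0,-3.5,0],"claw":0},{"delta_rot":[0,0,0],"dp":[0,-3.5,0],"claw":0},{"delta_rot":[0,0,0],"dp":[0,0,0],"claw":0},{"delta_rot":[0,0,0],"dp":[0,0,0],"claw":0},{"delta_rot":[0,0,0],"dp":[0,0,0],"claw":0}]'
python3 - <<'E'
from h import *
s=monitor.sense()
p=viewer.read_camera("wrist"); cv2.imwrite("pics/w2.png",p["image"])
T=np.eye(4);T[:3,:3]=R.from_euler("xyz",s["tcp_rot"]).as_matrix();T[:3,3]=s["position"];T=T@p["mount"]
np.save("T2.npy",T)
for a,c in blobs(p["image"],"blue"): print(a,c.round(1),ray(p,*c,.042,T).round(4))
def dark(p,T,z,tag):
    g=p["image"].max(2); m=(g<45).astype(np.uint8)
    n,l,st,c=cv2.connectedComponentsWithStats(m)
    for i in range(1,n):
        if 20<st[i,4]<2500:
            w=ray(p,*c[i],z,T)
            if .45<w[0]<.7: print(tag,st[i,4],c[i].round(1),w.round(4))
dark(p,T,.05,"w")
t=viewer.read_camera("top"); dark(t,t["T"],.05,"t"); cv2.imwrite("pics/top2.png",cv2.resize(t["image"][130:290,120:340],None,fx=3.5,fy=3.5))
for d in spotter.search_frame("shim_2_spot",p)+spotter.search_frame("shim_2_spot",t): print(d["score"],d["xyz"])
E
```

```text
time_s: 10.0
position: [0.6219, 0.1393, 0.1988]
tcp_rot: [-1.573, -0.001, -1.774]
force: [-0.5, 0.1, -0.1]
gripper_width: -0.0001
946 [ 89.8 214.3] [0.5062 0.1646 0.042 ]
935 [278.1 214.9] [0.6233 0.14   0.042 ]
w 958 [64.1 85.5] [0.522  0.2405 0.05  ]
w 1010 [278.9  85.1] [0.6394 0.2165 0.05  ]
t 2147 [ 58.6 158.6] [0.6628 0.4675 0.05  ]
t 28 [  4.6 146.5] [0.6938 0.5909 0.05  ]
t 56 [205.  153.7] [0.668  0.1351 0.05  ]
t 28 [304.5 190.5] [ 0.5771 -0.0901  0.05  ]
t 27 [295.1 242.4] [ 0.4593 -0.065   0.05  ]
0.79 [0.6437, 0.2056, 0.0421]
```

View pics/w2.png

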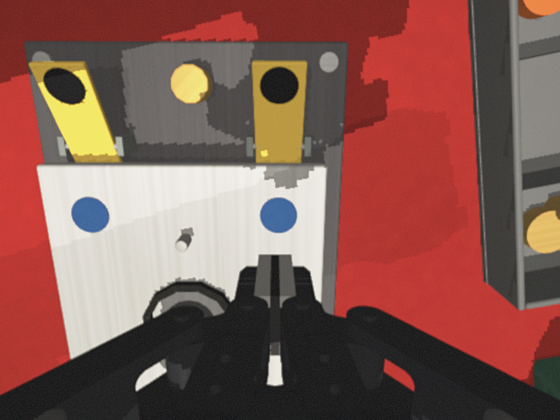

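View pics/top2.png

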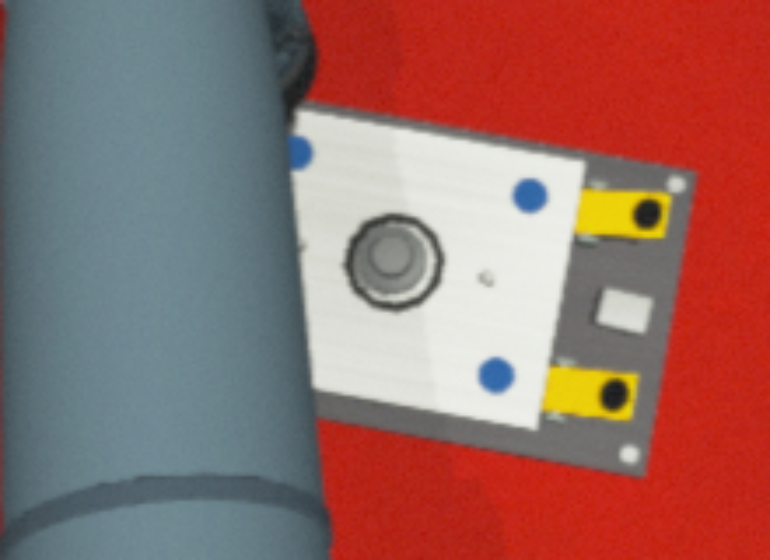

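```bash
python3 -m jog '[{"delta_rot":[0,0,0],"dp":[-4,0,0],"claw":0},{"delta_rot":[0,0,0],"dp":[-4,2,0],"claw":0},{"delta_rot":[0,0,0],"dp":[0,2,0],"claw":0},{"delta_rot":[0,0,0],"dp":[0,2,0],"claw":0},{"delta_rot":[0,0,0],"dp":[0,0,0],"claw":0},{"delta_rot":[0,0,0],"dp":[0,0,0],"claw":0}]'
python3 - <<'E'
from h import *
print(go([.639,.2188,.1026]),monitor.sense()["force"])
E
```

```text
time_s: 10.8
position: [0.6382, 0.2174, 0.1398]
tcp_rot: [-1.573, -0.001, -1.774]
force: [0.6, -0.2, -0.2]
gripper_width: 0.0004
[-0.16011177  3.71653038  0.05251218] [ 0.5956597 -0.2268015 -0.2274186]
```

Tip at 67 mm; press down gently, about 3 mm per row.

```bash
python3 -m jog '[{"delta_rot":[0,0,0],"dp":[-0.15,0.5,0],"claw":0},{"delta_rot":[0,0,0],"dp":[0,0.4,0],"claw":0},{"delta_rot":[0,0,0],"dp":[0,0.3,0],"claw":0},{"delta_rot":[0,0,0],"dp":[0,0,0],"claw":0}]' |grep -E "posi|force"
for i in 1 2 3; do python3 -m jog '[{"delta_rot":[0,0,0],"dp":[0,0.25,0],"claw":0},{"delta_rot":[0,0,0],"dp":[0,0.25,0],"claw":0},{"delta_rot":[0,0,0],"dp":[0,0,0],"claw":0}]' | grep -E "posi|force"; done
```

```text
position: [0.639, 0.2189, 0.1282]
force: [-0.2, 0.1, -0.1]
position: [0.6395, 0.2192, 0.1236]
force: [-0.6, -0.1, 0.9]
position: [0.6393, 0.2191, 0.1181]
force: [0.7, 0.0, 0.4]
position: [0.6391, 0.219, 0.1129]
force: [0.9, 0.1, 1.9]
```

```bash
for i in 1 2; do python3 -m jog '[{"delta_rot":[0,0,0],"dp":[0,0.2,0],"claw":0},{"delta_rot":[0,0,0],"dp":[0,0.15,0],"claw":0},{"delta_rot":[0,0,0],"dp":[0,0,0],"claw":0}]' | grep -E "posi|force"; done;  for i in 1 2 ; do python3 -m jog '[{"delta_rot":[0,0,0],"dp":[0,0.1,0],"claw":0},{"delta_rot":[0,0,0],"dp":[0,0,0],"claw":0}]' | grep -E "posi|force"; done
```

```text
position: [0.639, 0.219, 0.1095]
force: [-0.1, 0.7, 0.8]
position: [0.639, 0.219, 0.106]
force: [0.3, 1.4, 1.0]
position: [0.639, 0.219, 0.1051]
force: [0.1, 0.9, 2.0]
position: [0.6391, 0.219, 0.1042]
force: [0.5, 1.0, 2.1]
```

```bash
for i in 1 2 3; do python3 -m jog '[{"delta_rot":[0,0,0],"dp":[0,0.1,0],"claw":0},{"delta_rot":[0,0,0],"dp":[0,0,0],"claw":0}]' | grep -E "posi|force"; done
```

```text
position: [0.639, 0.2191, 0.1032]
force: [-0.8, 1.6, 1.7]
position: [0.6391, 0.219, 0.1022]
force: [0.2, 1.2, 1.7]
position: [0.6391, 0.2191, 0.102]
force: [-1.9, 1.5, 6.0]
```

```bash
python3 -m jog '[{"delta_rot":[0,0,0],"dp":[0,0.05,0],"claw":0},{"delta_rot":[0,0,0],"dp":[0,0,0],"claw":0},{"delta_rot":[0,0,0],"dp":[0,0,0],"claw":0}]' | grep -E "posi|force"; python3 -m jog '[{"delta_rot":[0,0,0],"dp":[0,-0.2,0],"claw":0},{"delta_rot":[0,0,0],"dp":[0,-0.5,0],"claw":0},{"delta_rot":[0,0,0],"dp":[0,-2,0],"claw":0},{"delta_rot":[0,0,0],"dp":[0,-4,0],"claw":0},{"delta_rot":[0,0,0],"dp":[4,-4,0],"claw":0},{"delta_rot":[0,0,0],"dp":[4,0,0],"claw":0},{"delta_rot":[0,0,0],"dp":[0,0,0],"claw":0},{"delta_rot":[0,0,0],"dp":[0,0,0],"claw":0}]'
python3 - <<'E'
from h import *
s=monitor.sense()
p=viewer.read_camera("wrist"); cv2.imwrite("pics/w3.png",p["image"])
T=np.eye(4);T[:3,:3]=R.from_euler("xyz",s["tcp_rot"]).as_matrix();T[:3,3]=s["position"];T=T@p["mount"]
for a,c in blobs(p["image"],"blue"): print(a,c.round(1),ray(p,*c,.042,T).round(4))
m=(p["image"].max(2)<45).astype(np.uint8)
n,l,st,c=cv2.connectedComponentsWithStats(m)
for i in range(1,n):
    if 200<st[i,4]<2500: print(st[i,4],c[i].round(1),ray(p,*c[i],.03,T).round(4),ray(p,*c[i],.05,T).round(4))
E
```

```text
position: [0.6391, 0.219, 0.1019]
force: [-3.2, 1.7, 8.6]
time_s: 14.8
position: [0.6237, 0.1442, 0.2031]
tcp_rot: [-1.571, -0.0, -1.776]
force: [0.3, 0.6, -0.2]
gripper_width: -0.0002
897 [ 92.4 220.4] [0.5062 0.1646 0.042 ]
884 [276.5 220.5] [0.6233 0.1401 0.042 ]
874 [67.6 96. ] [0.5117 0.2428 0.03  ] [0.5221 0.2404 0.05  ]
```

View pics/w3.png

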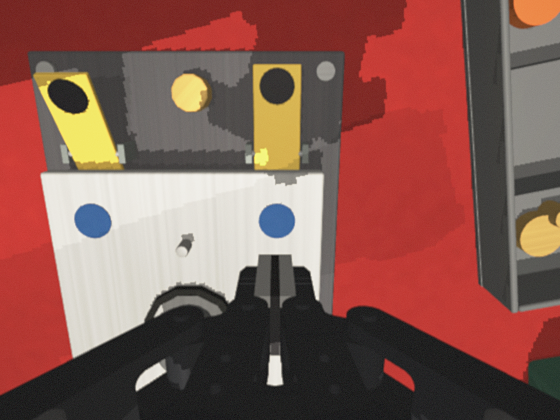

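Shim_2 is flat (edges now parallel, spot at about (277,86)); the plate dots are where they were. I'll move clear and take a final check.

```bash
python3 -m jog '[{"delta_rot":[0,0,0],"dp":[0,-4,0],"claw":0},{"delta_rot":[0,0,0],"dp":[0,-4,0],"claw":0},{"delta_rot":[0,0,0],"dp":[4,0,-1],"claw":0},{"delta_rot":[0,0,0],"dp":[4,0,-1],"claw":0},{"delta_rot":[0,0,0],"dp":[4,0,-1],"claw":0},{"delta_rot":[0,0,0],"dp":[4,0,-1],"claw":0},{"delta_rot":[0,0,0],"dp":[4,0,-1],"claw":0},{"delta_rot":[0,0,0],"dp":[4,0,-1],"claw":0},{"delta_rot":[0,0,0],"dp":[4,0,-1],"claw":0},{"delta_rot":[0,0,0],"dp":[4,0,-1],"claw":0},{"delta_rot":[0,0,0],"dp":[4,0,-1],"claw":0},{"delta_rot":[0,0,0],"dp":[4,0,-1],"claw":0}]'
python3 -m jog '[{"delta_rot":[0,0,0],"dp":[4,0,-1],"claw":0},{"delta_rot":[0,0,0],"dp":[4,0,-1],"claw":0},{"delta_rot":[0,0,0],"dp":[4,0,-1],"claw":0},{"delta_rot":[0,0,0],"dp":[0,0,0],"claw":0},{"delta_rot":[0,0,0],"dp":[0,0,0],"claw":0}]'
python3 - <<'E'
from h import *
t=viewer.read_camera("top"); s=viewer.read_camera("scene")
for a,c in blobs(t["image"],"blue"): print(a,c.round(1),ray(t,*c,.042).round(4))
a=cv2.resize(t["image"][140:280,130:340],(798,532)[::1],interpolation=cv2.INTER_CUBIC); cv2.imwrite("pics/t3.png",a)
b=cv2.resize(s["image"][165:275,215:415],(800,440),interpolation=cv2.INTER_CUBIC); cv2.imwrite("pics/s3.png",b)
E
```

```text
time_s: 16.05
position: [0.445, -0.2269, 0.2827]
tcp_rot: [-1.572, 0.0, -1.772]
force: [0.6, -0.7, 0.4]
gripper_width: 0.0003
time_s: 16.55
position: [0.3919, -0.3379, 0.2825]
tcp_rot: [-1.572, 0.001, -1.775]
force: [-0.6, 0.5, -0.5]
gripper_width: -0.0002
61 [204.  173.2] [0.6241 0.1385 0.042 ]
59 [271.1 185.5] [ 0.592  -0.0146  0.042 ]
64 [193.2 224.2] [0.5066 0.1628 0.042 ]
61 [261.3 236.8] [0.4745 0.0101 0.042 ]
```

View pics/t3.png

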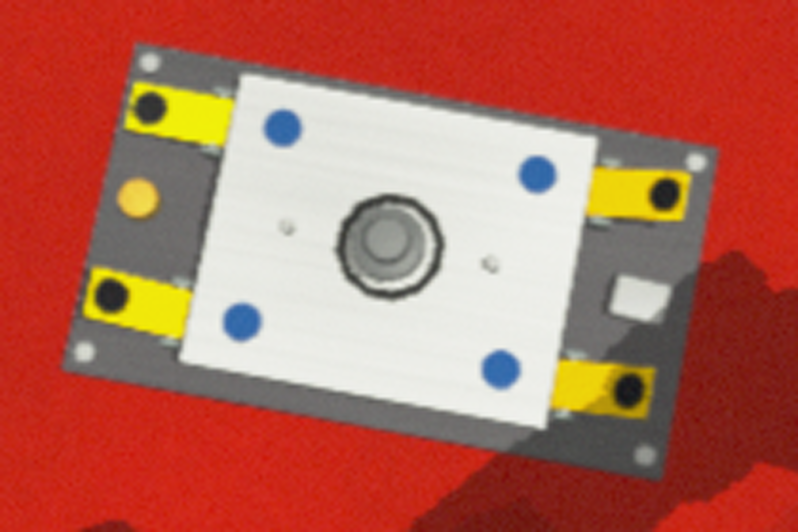

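View pics/s3.png

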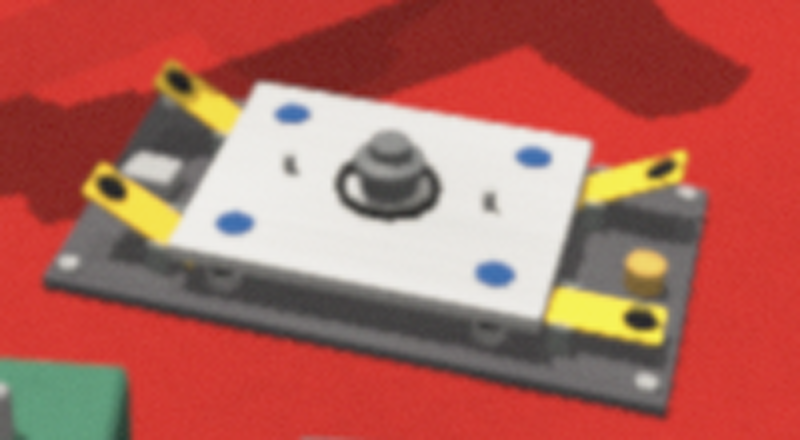

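Shim_2 lies flat, the other three still stand, and the plate, valve, spacer and gauge are unmoved.

```bash
python3 -c "
from station import bot
print(bot.finish_job())"
```

```text
the job is handed in; nothing more can be done
None
```

I found the corner that gives, corner_2, pushed it to its stop, let go, pressed shim_2 flat and handed the job in at about 17 s. `finish_job` gives no verdict.

- **Corners:** Corner_4 (16 N) and corner_3 (9 N) did not move. Corner_2 sank about 4 mm and hit a stop, where the force rose to 13 N. I released it and it came back up. I did not press corner_1, as the springy corner was already found.
- **Shim:** I pressed shim_2 straight down until it stopped. The final press reached about 9 N, above the 3 to 4 N you gave, but only once it was against its stop.
- **Last checks:** The top and scene views show shim_2 flat and shims 1, 3 and 4 still standing. All four plate dots are within 0.1 mm of where they started. The valve, spacer and gauge look unmoved. I did not re-check the driver, jar or cup, but the arm stayed well above them. The arm is clear of everything.
- **Disagreements:** The spotter put the shim_2 spot about 12 mm from my own measurement. I used mine, because it matched the stated geometry.

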